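# Free the label reel: left-hand clamp knob and slotted keeper

## Task

The label reel has to be freed for changing. Its black clamp knob has a left-hand thread: loosen it by turning it clockwise (seen from above) until you feel it come up against its stop, and no further, because forcing it tears its rubber bush; then draw the red slotted keeper plate straight out sideways from under it and lay it flat in the blue tray, fin upwards. The weighted stand is only standing on the counter: do not twist or shove it out of place, do not wrench the keeper against the pad or knob, and leave everything else where it is.

Things in the scene. Friction and masses are not known exactly. Their poses are not given: they have to be found in the camera images.
- stand: grey square weighted stand, 150 x 150 x 26, loose on the counter (about 1.4 kg; it slides at about 9 N sideways and turns at about 0.5 N m), carrying a white label reel 130 in diameter whose top is 75 above the counter. Origin: centre of the underside, on the vertical axis of spindle, pad and knob; z up.
- stand_corner (a point): yellow mark on the stand's top near one corner, at (-60, 60, 26) in the stand's frame. The stand's spindle, through the keeper's slot, is 14 in diameter
- knob_top (a point): centre of the top of the black bar-shaped clamp knob: bar 54 long (its own x), 14 wide (y), 28 high, this point on the spindle axis; x runs along the bar (white dash on the +x half). Tight it is 136 above the counter. Grip the bar across its 14 mm width from above; more than one grasp is needed
- knob: the same knob; origin: centre of its underside. Turned clockwise it first has free play on its screw, 0 to 1.1 rad left (differs each time, hardly any resistance, no rise), then takes the screw along against about 0.12 N m, rising 3.1 mm per rad; after 1.6 rad of screw travel (5 mm of rise) it meets its stop, where the resistance climbs. Counter-clockwise it only takes up the play, then jams
- sleeve_mark (a point): point fixed to the brass threaded sleeve hidden under the pad, 20 from the axis. The sleeve sits in a rubber bush in the spindle and twists with the moment on the screw, 1.7 N m per rad (so about 0.07 rad while the screw turns, more at the stop); beyond 0.25 rad (0.42 N m) the bush tears. It springs back when let go
- bush_mark (a point): point fixed to the stand where sleeve_mark is when the sleeve is not twisted; 5 mm between the two is a twist of 0.25 rad
- pad: dark steel pressure pad under the knob, disc 40 in diameter, 6 thick, does not turn, rises with the screw; origin: centre of its underside, 80.3 above the counter when tight (0.3 above the keeper's top face)
- keeper: red slotted keeper plate lying on the reel: 5 thick, 50 wide (y), from x = -81 to x = +23, 140 g. Origin: underside, on the spindle axis when in place; z up. A slot 17 wide runs from x = -9 and is open at the +x end, so it is drawn out along its own -x; clear of pad and spindle after 50
- keeper_lips (a point): midway between two small lips on the prong ends, at (20, 0, 8.5) in the keeper's frame: each 5.5 (x) x 11 (y), centred at y = +17.5 and -17.5, 3.5 high above the plate's top. They catch on the pad unless it has risen by more than 3.2 (knob nearly at its stop)
- keeper_fin (a point): middle of the top edge of the keeper's upright fin, its handle: 36 long (keeper's x), 10 thick (y), rising 22 above the plate's top face; at (-62, 0, 27) in the keeper's frame, top 102 above the counter at the start
- keeper_mid (a point): middle of the keeper's underside, at (-29, 0, 0) in its frame
- tray: blue open tray fixed to the counter, outside 190 (x) x 140 (y) x 28 high, walls and floor 4 thick; origin: centre of the underside. It changes places with a grey divided bin
- jar: green glass jar, 60 across, 70 high; a bystander, origin at the centre of its underside
- tape: roll of tape, 100 across, 48 high; a bystander, origin at the centre of its underside
- stapler: red and black stapler, 140 long, 54 high; a bystander, origin at the centre of its underside
- pen_cup: black pen cup, 76 across, 100 high; a bystander, origin at the centre of its underside
- spray: white bottle, 72 across, 200 high; a bystander, origin at the centre of its underside
- spare_reel: spare white reel, 120 across, 50 high, lying flat; a bystander, origin at the centre of its underside
- calculator: white calculator, 150 x 85 x 18; a bystander, origin at the centre of its underside
Things that resemble listed ones, but are neither listed nor needed, are in the scene too. What is shaped like the stand but pink is not meant. There is more than one size of the keeper; the job needs the smaller.

How it is judged:
By the outcome, as a careful person would: the job done as asked, in the order asked, and still so for the second after the job is handed in, with the robot touching nothing.
It also fails if it takes over 72 s, if anything falls off the work surface, if the arm or the gripper's body presses on something with over 40 N, if the wrist force passes 120 N, or if a joint passes its speed limit or range.

## Robot

A 7-joint arm with a two-finger parallel gripper is mounted at the origin on the work surface. World frame = base frame: x ahead of the robot, y to its left, z up, the work surface at z = 0. Lengths are in m, angles in rad, forces in N, time in s.
With the tool pointing down it reaches from about 0.425 to 1.025 m from the base axis. Payload 3.6 kg.
Tool frame: the origin (TCP) lies on the centre line of the jaws, within the pads' length; the fingertips stand 8 mm ahead of it and the grasp point (between the pads) lies 11 mm behind it; z points along the fingers, y is the line along which they close (so a half turn about z gives the same grasp; the last joint's range is limited). The gripper opens to 85 mm and grips with 20 to 120 N. Pads are 22 mm wide; open, the fingers measure 114 mm over their backs; the gripper's body (76 mm by 85 mm) begins 54 mm behind the grasp point. The pads swing forward as they close: fully open they stand 13 mm farther back than shut.
Start: joints at [1.256, 0.591, 0.048, 1.609, -0.033, 0.943, -0.034], TCP at [0.159, -0.707, 0.239] pointing down, gripper open.
Joint ranges: [-2.69, 2.69], [-0.47, 2.24], [-1.27, 1.36], [0.19, 2.51], [-1.53, 4.68], [0.08, 2.07], [-3.09, 3.09]. Speed limits (rad/s): [2.57, 2.57, 3.14, 3.14, 3.14, 3.14, 3.14].

## Interface

Orientations are given as a rotation vector (axis times angle).
In Python, from cell import robot gives the robot as it stands. The module is installed in compiled form; this text tells all that it offers.
- The arm moves only by the shell command python3 -m handwheel 'ROWS' [OPENING] [FORCE]. ROWS is JSON, a list that holds one entry, the list of rows, each a list of 6 numbers: the shift along the tool's x, y, z in m, then the turn, a rotation vector about the tool's x, y, z in rad. In form: [[[x, y, z, rx, ry, rz], ...]]. A call has 1 to 20 rows; each row is the pose to reach, as a shift and turn from the pose commanded when the call began, along the tool's axes at that moment; what a row does not reach only later rows make up. A row lasts 1/12 s, in which the tool goes at most 41.7 mm and 7.16 degrees, less where a joint would pass 70% of its speed; a pose out of reach is approached as far as the arm can. A call with a gripper value outside its range is refused whole. OPENING is the opening in per cent of the stroke, from 0 (shut) to 100 (fully open), set as the call begins (- or left out, the last holds). The fingers move at their own pace and stop on an object; FORCE is the grip in N (left out, the last holds). Time passes only in rows, so rows that repeat a pose let the fingers close. It gives the time, the measured TCP pose, the force, the opening and the grip force at its end, in the units of the state.
- robot.get_obs(): the state, without advancing time (a new reading comes with each control period).
- robot.get_image(name): name is "scene" or "top"; returns a dict with "color" (400x640x3 uint8, red, green, blue), "z_map" (400x640 float32, m along the optical axis (not along the pixel's ray), 0 where there is no reading), "intrinsics" (3x3 intrinsics, pixels), "k1" (the pictures are not rectified: a ray, as slopes to the right and down, at radius r is drawn at 1 + k1 r^2 times it, then the intrinsics apply), "extrinsics" (4x4, takes a point from world to camera coordinates). Camera axes: x right, y up, looking along -z (the intrinsics and any distortion apply to the point x, -y, -z); pixel columns grow to the right and rows downward; lengths in m; the calibration is good to about 2 mm. A picture is of the moment at which its call begins.
- robot.hand_in(): hands the job in; it is judged then, once.
Trained networks look in the newest picture that a camera, given by its name, has taken for a name from the list of things; names that differ only in an ending like _2 or _b are one class to them, and where a whole thing is asked for, a point or a joint stands for the part that bears it (a point fixed in the world has none). Each returns a list of dicts, best first, with "score" (0 to 1); they miss things now and then, are a little off and sometimes report something else, mostly with a low value. They report only what shows in the picture. A call takes as long as a camera call. They do not tell look-alikes from the thing itself.
- robot.outline_of(camera, target): "mask" (400x640 bool, what is visible of it) and "box" ([centre column, centre row, width, height] in pixels, round what is visible of it).
- robot.tip_of(camera, target): "uv" ([column, row] in pixels: a listed point, or the origin of a listed thing).
The state is a dict: "t": time; "joint_positions": joint angles; "joint_vel": joint speeds; "tau": joint torques, N m; "ee_pos": TCP position; "tool_rot": TCP orientation; "contact_force": force on the tool from outside, world axes, zero at the start; "wrist_torque": the same for the moment, N m; "width": opening from 0.0 (shut) to 1.0 (fully open); "grip_force": force on a finger pad.
Only numpy, scipy, OpenCV 4.12 (cv2) and the standard library are available. Lean on these libraries where they do the work, as an engineer would, in place of code of your own. Each camera call takes 0.05 s, during which the arm holds its last target. There are 200 camera calls.

## Working session

There is one attempt and no reset: what is moved stays moved. The work goes in short steps, Python scripts to look and compute and a shell command to move; the robot and the scene stay as the last step left them, time stands still between calls to the robot, and variables do not carry over. Pictures are saved under pics/ and viewed, at most 10 in all, crops included, and the job is handed in when it is done.

```bash
mkdir -p pics
cat > h.py <<'E'
import numpy as np, cv2
from scipy.spatial.transform import Rotation as R
from cell import robot
def ray(im,uv):
    K=np.array(im["intrinsics"],float);k=im["k1"]
    d=(np.array(uv,float)-[K[0,2],K[1,2]])/[K[0,0],K[1,1]]
    s=d.copy()
    for _ in range(20): s=d/(1+k*(s@s))
    return s
def world(im,uv,z=None,depth=None):
    s=ray(im,uv);E=np.array(im["extrinsics"]);Rm=E[:3,:3];t=E[:3,3]
    c=-Rm.T@t; d=Rm.T@np.array([s[0],-s[1],-1.])
    if z is not None: return c+d*(z-c[2])/d[2]
    return c+d*depth
def at(im,uv):
    u,v=np.round(uv).astype(int); w=im["z_map"][max(v-1,0):v+2,max(u-1,0):u+2]; w=w[w>0]
    return world(im,uv,depth=np.median(w)) if len(w) else None
def save(im,name,box=None,scale=1):
    c=im["color"][...,::-1]
    if box: c=c[box[1]:box[3],box[0]:box[2]]
    cv2.imwrite("pics/"+name,cv2.resize(c,None,fx=scale,fy=scale,interpolation=cv2.INTER_CUBIC))
E
python3 - <<'E'
from h import *
np.set_printoptions(precision=4,suppress=True)
o=robot.get_obs();print(o)
ims={}
for cam in("scene","top"):
    im=robot.get_image(cam);ims[cam]=im;save(im,cam+"0.png",None,1.25)
    print(cam,im["intrinsics"],im["k1"])
    for n in["stand","stand_corner","knob_top","keeper_fin","keeper_mid","keeper_lips","tray","knob","pad"]:
        for d in robot.tip_of(cam,n)[:3]: print(n,round(d["score"],2),np.array(d["uv"]),at(im,d["uv"]))
E
```

```text
{'t': 0.0, 'joint_positions': array([ 1.2555,  0.5921,  0.0483,  1.6098, -0.0333,  0.9427, -0.0337]), 'joint_vel': array([ 0.0006,  0.0015,  0.0004, -0.0018, -0.0009, -0.    , -0.0014]), 'tau': array([ -0.0004, -54.8691,   1.5467, -19.8123,   0.0094,   0.0089,
        -0.    ]), 'ee_pos': array([ 0.1593, -0.7065,  0.2382]), 'tool_rot': array([-3.1201, -0.3476,  0.0006]), 'contact_force': array([-0.8512,  0.0127, -0.2653]), 'wrist_torque': array([-0.0174, -0.024 , -0.0093]), 'grip_force': 0.0, 'width': 0.9973894151013641}
scene [[378.2494   0.     314.5781]
 [  0.     378.2494 203.388 ]
 [  0.       0.       1.    ]] -0.08322250114713382
stand 0.86 [328.7 244.6] [0.6785 0.0346 0.0755]
stand 0.66 [280.2 192.4] [ 0.4088 -0.1162  0.0528]
stand_corner 0.67 [345.4 226.1] [0.6033 0.1005 0.0718]
stand_corner 0.61 [271.8 200.7] [ 0.4259 -0.1495  0.0282]
knob_top 0.67 [278.8 161.4] [ 0.173  -0.1186 -0.0001]
knob_top 0.54 [332.4 217.3] [0.612  0.0519 0.1328]
keeper_fin 0.7 [320.6 212.1] [0.5409 0.0217 0.0798]
keeper_fin 0.58 [339.2 200.5] [0.4253 0.107  0.0076]
keeper_fin 0.31 [419.2 185.6] [0.
[... 1001 characters left out ...]
_top 0.64 [364.3 268.9] [ 0.3354 -0.1241  0.1352]
keeper_fin 0.6 [317.  205.4] [0.5551 0.0188 0.0836]
keeper_mid 0.83 [296.5 254.1] [0.4003 0.0949 0.0067]
keeper_mid 0.69 [316.7 193.2] [0.598  0.0184 0.0798]
keeper_lips 0.94 [298.2 268.1] [0.3521 0.0904 0.0033]
keeper_lips 0.59 [306.9 180.3] [0.6455 0.0505 0.0746]
keeper_lips 0.3 [273.5 157.6] [0.7323 0.1647 0.0684]
tray 0.57 [240.6 226.5] [0.5034 0.2897 0.0043]
tray 0.27 [319.6 203. ] [0.5608 0.0099 0.0951]
knob 0.66 [312.8 186. ] [0.6139 0.0308 0.1205]
knob 0.51 [362.  264.8] [ 0.3485 -0.1174  0.1359]
knob 0.2 [291.5 209.6] [0.5539 0.1079 0.0271]
pad 0.57 [309.7 186.5] [0.6091 0.041  0.1346]
pad 0.54 [358.8 267.4] [ 0.3434 -0.1115  0.0858]
```

View pics/top0.png

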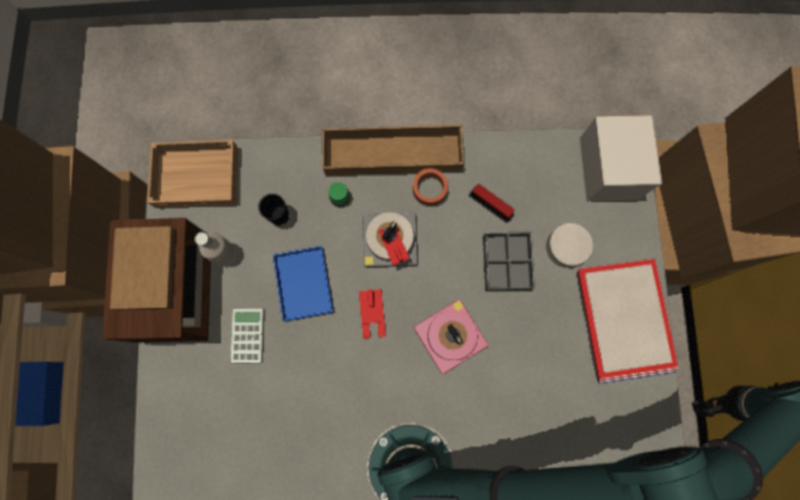

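View pics/scene0.png

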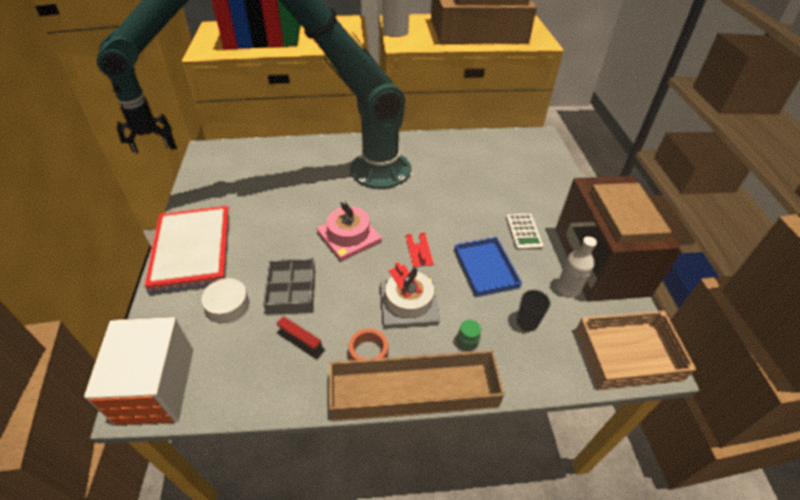

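Run:
```python
from h import *
im=robot.get_image("top"); save(im,"crop0.png",(255,130,375,220),6)
```

```text
(no output)
```

View pics/crop0.png

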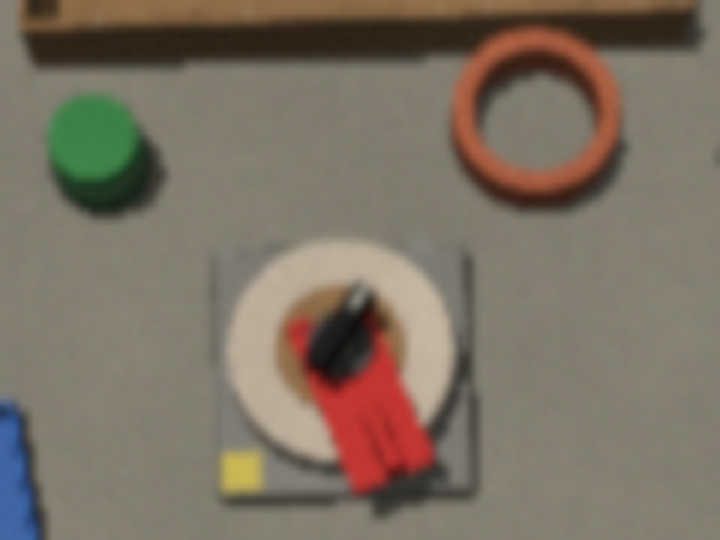

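The top view shows the grey stand around (311,190) px in the original picture, with the yellow mark at (293,208), the knob bar with its white dash toward the upper right, and the red keeper's fin toward (317,204). The blue tray is at about (243,227), and the larger keeper lies on the counter at (297,252). Next I measure axis, bar angle and keeper angle.

```bash
cat > meas.py <<'E'
from h import *
np.set_printoptions(precision=4,suppress=True)
def cloud(im):
    v,u=np.mgrid[0:400,0:640];Z=im["z_map"]
    K=np.array(im["intrinsics"]);d=np.stack([(u-K[0,2])/K[0,0],(v-K[1,2])/K[1,1]],-1)
    s=d.copy()
    for _ in range(20): s=d/(1+im["k1"]*(s**2).sum(-1,keepdims=True))
    p=np.concatenate([s[...,:1]*Z[...,None],-s[...,1:]*Z[...,None],-Z[...,None]],-1)
    E=np.array(im["extrinsics"]);return (p-E[:3,3])@E[:3,:3]
def pca(P):
    P=P[:,:2];c=P.mean(0);w,V=np.linalg.eigh(np.cov((P-c).T));a=V[:,1]
    r,_,_=0,0,0
    (cc,sz,an)=cv2.minAreaRect((P*1000).astype(np.float32))
    return c,np.arctan2(a[1],a[0]),np.array(cc)/1000,np.array(sz),an
def meas(cx=.613,cy=.037):
  for cam in("top","scene"):
    im=robot.get_image(cam);P=cloud(im);C=im["color"].astype(int)
    near=np.hypot(P[...,0]-cx,P[...,1]-cy)<.13
    red=(C[...,0]>110)&(C[...,1]<80)&(C[...,2]<80)
    dark=C.max(-1)<75
    k=near&(P[...,2]>.12)&(P[...,2]<.16)
    print(cam,"knob",k.sum(),pca(P[k]),np.percentile(P[k][:,2],[50,90]))
    r=near&red&(P[...,2]>.06)&(P[...,2]<.09);print("plate",r.sum(),pca(P[r]),np.median(P[r][:,2]))
    f=near&(P[...,2]>.094)&(P[...,2]<.115)&red;print("fin",f.sum(),pca(P[f]) if f.sum()>4 else "")
    w=near&(C.min(-1)>130)&(P[...,2]>.065)&(P[...,2]<.085)
    print("reel",w.sum(),cv2.minEnclosingCircle((P[w][:,:2]*1000).astype(np.float32)),np.median(P[w][:,2]))
    y=near&(C[...,0]>150)&(C[...,2]<110)&(C[...,1]>120);print("yel",y.sum(),P[y].mean(0))
if __name__=="__main__":
  meas()
  im=robot.get_image("top");P=cloud(im);C=im["color"].astype(int)
  b=(C[...,2]>100)&(C[...,0]<80)&(np.hypot(P[...,0]-.5,P[...,1]-.29)<.2);print("tray",b.sum(),pca(P[b]),np.percentile(P[b][:,2],[5,50,95]))
  # other keeper
  b=(C[...,0]>110)&(C[...,1]<80)&(np.hypot(P[...,0]-.39,P[...,1]-.09)<.1)&(P[...,2]<.04);print("bigkeeper",pca(P[b]))
E
python3 meas.py
```

```text
top knob 79 (array([0.6156, 0.0357]), np.float64(2.508762721419578), array([0.6172, 0.0355]), array([14.7283, 54.5427]), 54.9561767578125) [0.136  0.1399]
plate 262 (array([0.5803, 0.0227]), np.float64(-2.6396966901871264), array([0.5912, 0.0261]), array([104.8503,  51.1634]), 19.921567916870117) 0.08028715726964619
fin 31 (array([0.5594, 0.014 ]), np.float64(-2.810590533852025), array([0.5591, 0.0138]), array([34.6292,  9.6979]), 19.36532211303711)
reel 527 ((619.7486572265625, 36.72888946533203), 63.838623046875) 0.07446972053766991
yel 70 [0.5805 0.0797 0.0424]
scene knob 79 (array([0.6246, 0.0361]), np.float64(2.4829538584323503), array([0.6218, 0.0355]), array([15.0378, 52.2741]), 52.80839538574219) [0.1332 0.1374]
plate 154 (array([0.5921, 0.0191]), np.float64(-2.817766622569434), array([0.597, 0.025]), array([102.0619,  46.5544]), 21.818628311157227) 0.07971048809268103
fin 27 (array([0.57  , 0.0158]), np.float64(-2.6653659261961224), array([0.5885, 0.0249]), array([76.5881,  8.5281]), 26.21632957458496)
reel 521 ((622.1802978515625, 36.205204010009766), 64.74024963378906) 0.07412909322218805
yel 64 [0.6298 0.037  0.0714]
tray 1999 (array([0.5017, 0.2821]), np.float64(-2.9957673162029526), array([0.506 , 0.2834]), array([196.6485, 138.8163]), 8.983555793762207) [-0.0017  0.0046  0.0268]
bigkeeper (array([0.4174, 0.0918]), np.float64(-3.0837929864521976), array([0.4122, 0.0904]), array([130.5631,  63.3567]), 3.6706812381744385)
```

```bash
cat > rel.py <<'E'
# usage: rel.py x y z a_deg  -> row from measured pose (tool down, tool x at heading a)
from h import *; import sys
np.set_printoptions(precision=4,suppress=True)
x,y,z,a=map(float,sys.argv[1:]);a=np.radians(a)
o=robot.get_obs();R0=R.from_rotvec(o["tool_rot"])
Rt=R.from_matrix(np.array([[np.cos(a),np.sin(a),0],[np.sin(a),-np.cos(a),0],[0,0,-1]]))
m=R0.as_matrix()
print("row",R0.inv().apply(np.array([x,y,z])-o["ee_pos"]),(R0.inv()*Rt).as_rotvec())
print("now",o["ee_pos"],"a",np.degrees(np.arctan2(m[1,0],m[0,0])),"t",o["t"],"q",o["joint_positions"],"F",o["contact_force"],"M",o["wrist_torque"])
E
python3 rel.py .618 .036 .2 143.5
```

```text
row [ 0.6108 -0.6242  0.0393] [-0.     -0.     -2.2827]
now [ 0.1595 -0.7072  0.2393] a 12.709333412222842 t 1.2 q [ 1.2555  0.5912  0.0484  1.6085 -0.0333  0.9427 -0.0337] F [-0.2788  0.22   -0.522 ] M [-0.0709 -0.0363 -0.0086]
```

```bash
python3 -m handwheel '[[[0.611,-0.624,0.0,0,0,-2.283],[0.611,-0.624,0.0,0,0,-2.283],[0.611,-0.624,0.0,0,0,-2.283],[0.611,-0.624,0.0,0,0,-2.283],[0.611,-0.624,0.0,0,0,-2.283],[0.611,-0.624,0.0,0,0,-2.283],[0.611,-0.624,0.0,0,0,-2.283],[0.611,-0.624,0.0,0,0,-2.283],[0.611,-0.624,0.0,0,0,-2.283],[0.611,-0.624,0.0,0,0,-2.283],[0.611,-0.624,0.0,0,0,-2.283],[0.611,-0.624,0.0,0,0,-2.283],[0.611,-0.624,0.0,0,0,-2.283],[0.611,-0.624,0.0,0,0,-2.283],[0.611,-0.624,0.0,0,0,-2.283],[0.611,-0.624,0.0,0,0,-2.283],[0.611,-0.624,0.0,0,0,-2.283],[0.611,-0.624,0.0,0,0,-2.283],[0.611,-0.624,0.0,0,0,-2.283],[0.611,-0.624,0.0,0,0,-2.283]]]' 60; python3 rel.py .618 .036 .17 143.5
```

```text
t: 2.87
ee_pos: [0.5981, 0.0032, 0.2394]
tool_rot: [0.983, 2.984, -0.0]
contact_force: [0.7, -1.5, -0.2]
width: 0.605
grip_force: 0.0
row [0.0035 0.0382 0.0694] [-0.      0.0002  0.0008]
now [0.5981 0.0032 0.2394] a 143.54371130835995 t 2.8667 q [ 0.3749  0.4988 -0.6357  1.8826  0.3771  0.8817  0.4878] F [ 0.6601 -1.4745 -0.1799] M [-0.0542 -0.0406  0.0313]
```

```bash
python3 -m handwheel '[[[0.0035,0.038,0.0,0,0,0],[0.0035,0.038,0.035,0,0,0],[0.0035,0.038,0.07,0,0,0],[0.0035,0.038,0.07,0,0,0],[0.0035,0.038,0.07,0,0,0]]]' 45; python3 rel.py .618 .036 .121 143.5
python3 - <<'E'
from h import *
im=robot.get_image("scene"); 
save(im,"s1.png",(280,140,390,240),6)
E
```

```text
t: 3.28
ee_pos: [0.6155, 0.0337, 0.1678]
tool_rot: [-0.982, -2.98, 0.004]
contact_force: [0.1, 1.1, -0.4]
width: 0.447
grip_force: 0.0
row [-0.0008  0.0035  0.0467] [-0.0037 -0.0032  0.0001]
now [0.6155 0.0337 0.1678] a 143.5037171051446 t 3.2833 q [ 0.2736  0.6052 -0.5785  1.8952  0.4579  0.7807  0.3762] F [ 0.0647  1.1315 -0.3622] M [-0.0213 -0.0113  0.004 ]
```

View pics/s1.png

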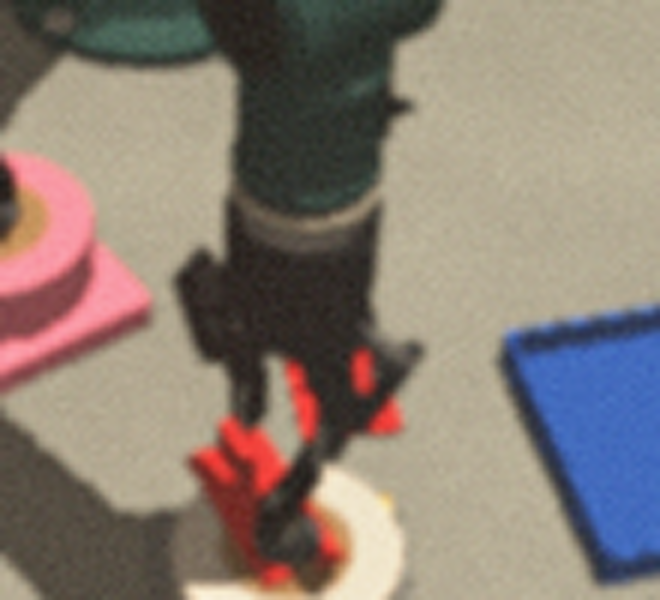

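The picture shows the open fingers straddling the black knob bar (bar near crop px (295,500)), with the fin clear. I descend and close in stages, watching the lateral force.

```bash
python3 -m handwheel '[[[-0.001,0.0035,0.02,0,0,0],[-0.001,0.0035,0.035,0,0,0],[-0.001,0.0035,0.046,0,0,0],[-0.001,0.0035,0.046,0,0,0],[-0.001,0.0035,0.046,0,0,0]]]' 45; python3 rel.py .618 .036 .121 143.5;  python3 -m handwheel '[[[0,0,0,0,0,0],[0,0,0,0,0,0],[0,0,0,0,0,0],[0,0,0,0,0,0]]]' 22 20;python3 rel.py .618 .036 .121 143.5
```

```text
t: 3.75
ee_pos: [0.6204, 0.0363, 0.1244]
tool_rot: [0.984, 2.982, 0.0]
contact_force: [-0.3, 0.3, -0.4]
width: 0.449
grip_force: 0.0
row [ 0.0018 -0.0016  0.0034] [ 0.0006  0.001  -0.0006]
now [0.6204 0.0363 0.1244] a 143.46416392675127 t 3.75 q [ 0.2401  0.6618 -0.5387  1.9133  0.5095  0.7037  0.3303] F [-0.2621  0.3187 -0.4025] M [-0.0405 -0.0144 -0.0124]
t: 4.08
ee_pos: [0.6203, 0.0368, 0.124]
tool_rot: [0.983, 2.983, 0.001]
contact_force: [-0.6, 0.8, 0.1]
width: 0.223
grip_force: 0.0
row [ 0.0014 -0.002   0.003 ] [0.0008 0.001  0.0002]
now [0.6203 0.0368 0.124 ] a 143.50906283292906 t 4.0833 q [ 0.2394  0.6622 -0.5387  1.9137  0.51    0.703   0.3299] F [-0.6192  0.8344  0.1115] M [ 0.0694  0.021  -0.0182]
```

```bash
python3 -m handwheel '[[[0.001,-0.001,0.002,0,0,0],[0.001,-0.001,0.002,0,0,0],[0.001,-0.001,0.002,0,0,0]]]' 19;  python3 -m handwheel '[[[0,0,0,0,0,0],[0,0,0,0,0,0],[0,0,0,0,0,0]]]' 17.5 20;python3 rel.py .618 .036 .121 143.5
```

```text
t: 4.33
ee_pos: [0.6182, 0.0364, 0.1211]
tool_rot: [-0.983, -2.983, 0.001]
contact_force: [0.3, -0.2, 0.0]
width: 0.19
grip_force: 0.0
t: 4.58
ee_pos: [0.6185, 0.0365, 0.1212]
tool_rot: [-0.983, -2.984, -0.0]
contact_force: [0.3, -0.2, -0.6]
width: 0.175
grip_force: 0.0
row [ 0.0001 -0.0007  0.0002] [-0.     -0.0001  0.0003]
now [0.6185 0.0365 0.1212] a 143.5178833756265 t 4.5833 q [ 0.2381  0.6644 -0.5364  1.9184  0.5126  0.6975  0.3271] F [ 0.3344 -0.1946 -0.5626] M [ 0.0152 -0.0248  0.0201]
```

```bash
python3 -m handwheel '[[[0,0,0,0,0,0],[0,0,0,0,0,0],[0,0,0,0,0,0]]]' 10 30;python3 rel.py .618 .036 .121 143.5;python3 -m handwheel '[[[0,0,0,0,0,0.1],[0,0,0,0,0,0.2],[0,0,0,0,0,0.2]]]';python3 rel.py .618 .036 .121 143.5
```

```text
t: 4.83
ee_pos: [0.6185, 0.0365, 0.1213]
tool_rot: [0.983, 2.984, -0.0]
contact_force: [-1.2, -0.2, 0.7]
width: 0.16
grip_force: 34.1
row [ 0.0001 -0.0007  0.0003] [-0.      0.      0.0002]
now [0.6185 0.0365 0.1213] a 143.5131042856365 t 4.8333 q [ 0.2382  0.6642 -0.5364  1.9184  0.5126  0.6976  0.3271] F [-1.2397 -0.2379  0.6932] M [ 0.0086  0.0852 -0.0132]
t: 5.08
ee_pos: [0.6186, 0.0367, 0.1214]
tool_rot: [1.278, 2.869, 0.0]
contact_force: [-0.5, 0.3, -0.1]
width: 0.158
grip_force: 34.0
row [-0.0001 -0.0009  0.0004] [ 0.0002  0.0005 -0.201 ]
now [0.6186 0.0367 0.1214] a 131.98197087250014 t 5.0833 q [ 0.2019  0.6528 -0.4824  1.92    0.4652  0.6799  0.1684] F [-0.533   0.3295 -0.1425] M [ 0.0738  0.0017 -0.0204]
```

```bash
cat > st.py <<'E'
from h import *
o=robot.get_obs();m=R.from_rotvec(o["tool_rot"]).as_matrix()
print("p",o["ee_pos"].round(4),"a %.1f"%np.degrees(np.arctan2(m[1,0],m[0,0])),"F",o["contact_force"].round(1),"M",o["wrist_torque"].round(3),"q7 %.2f"%o["joint_positions"][6])
E
for i in 1 2 3 ; do python3 -m handwheel '[[[0,0,0,0,0,0.1],[0,0,0,0,0,0.15],[0,0,0,0,0,0.15]]]' >/dev/null; python3 st.py;done
```

```text
p [0.6188 0.0368 0.1216] a 123.6 F [-0.2  0.2  1.3] M [ 0.033 -0.022  0.17 ] q7 0.05
p [0.6189 0.0369 0.1219] a 115.0 F [-1.5 -0.1  4. ] M [0.065 0.105 0.168] q7 -0.06
p [0.6191 0.037  0.1222] a 106.4 F [-0.7  0.2  5.9] M [0.059 0.284 0.116] q7 -0.18
```

```bash
python3 -m handwheel '[[[0,0,-0.001,0,0,0.0],[0,0,-0.0013,0,0,0.1],[0,0,-0.0016,0,0,0.2],[0,0,-0.0019,0,0,0.3],[0,0,-0.0019,0,0,0.3]]]' >/dev/null; python3 st.py
python3 -m handwheel '[[[0,0,-0.0003,0,0,0.1],[0,0,-0.0006,0,0,0.2],[0,0,-0.0009,0,0,0.3],[0,0,-0.0009,0,0,0.3]]]' >/dev/null; python3 st.py
```

```text
p [0.6194 0.0369 0.1234] a 89.2 F [0.4 0.3 1.9] M [ 0.217 -0.315  0.144] q7 -0.41
p [0.6197 0.0369 0.1244] a 72.1 F [2.  0.9 1. ] M [ 0.199 -0.453  0.083] q7 -0.63
```

```bash
python3 -m handwheel '[[[-0.0002,-0.0008,-0.0003,0,0,0.1],[-0.0002,-0.0008,-0.0006,0,0,0.2],[-0.0002,-0.0008,-0.0009,0,0,0.3],[-0.0002,-0.0008,-0.0009,0,0,0.3]]]' >/dev/null; python3 st.py
for i in 1 2; do python3 -m handwheel '[[[0,0,-0.0002,0,0,0.05],[0,0,-0.0002,0,0,0.05]]]' >/dev/null; python3 st.py; done
```

```text
p [0.6198 0.0367 0.1254] a 54.9 F [ 4.  -0.5  0.2] M [ 0.107 -0.981  0.062] q7 -0.86
p [0.6198 0.0367 0.1255] a 52.1 F [ 4.5  0.5 -0.2] M [ 0.081 -1.184  0.146] q7 -0.89
p [0.6198 0.0366 0.1257] a 49.2 F [ 5.8 -0.  -0.4] M [ 0.093 -1.264  0.151] q7 -0.93
```

```bash
python3 -m handwheel '[[[0.0006,0.0007,0,0,0,0],[0.0006,0.0007,0,0,0,0.0]]]' >/dev/null; python3 st.py
for i in 1 2; do python3 -m handwheel '[[[0,0,-0.0002,0,0,0.05],[0,0,-0.0002,0,0,0.05]]]' >/dev/null; python3 st.py; done
```

```text
p [0.6199 0.0366 0.1256] a 49.2 F [5.8 1.5 0.1] M [ 0.043 -1.166  0.15 ] q7 -0.93
p [0.6199 0.0366 0.1259] a 46.2 F [5.5 0.1 0.3] M [ 0.088 -1.23   0.13 ] q7 -0.97
p [0.62   0.0366 0.126 ] a 43.3 F [ 5.3  0.2 -0.4] M [ 0.042 -1.242  0.129] q7 -1.00
```

```bash
python3 -m handwheel '[[[0.0007,0.0007,0,0,0,0],[0.0007,0.0007,0,0,0,0.0],[0.0007,0.0007,0,0,0,0.0]]]' >/dev/null; python3 st.py
for i in 1 2; do python3 -m handwheel '[[[0,0,-0.0001,0,0,0.05],[0,0,-0.0001,0,0,0.05]]]' >/dev/null; python3 st.py; done
```

```text
p [0.6201 0.0366 0.1259] a 43.3 F [4.8 0.  0.6] M [ 0.103 -1.128  0.125] q7 -1.00
p [0.6201 0.0365 0.1261] a 40.4 F [3.8 0.4 1. ] M [ 0.065 -1.137  0.106] q7 -1.04
p [0.6201 0.0365 0.1263] a 37.6 F [5.1 0.6 1.4] M [ 0.071 -1.153  0.101] q7 -1.08
```

```bash
for i in 1 2 3 4; do python3 -m handwheel '[[[0,0,0,0,0,0.03],[0,0,0,0,0,0.03]]]' >/dev/null; python3 st.py; python3 st.py|cut -d M -f2; done
```

```text
p [0.6201 0.0365 0.1262] a 35.8 F [5.5 0.2 0.9] M [-0.013 -1.237  0.137] q7 -1.10
 [-0.013 -1.237  0.137] q7 -1.10
p [0.6202 0.0365 0.1263] a 34.0 F [5.3 0.6 1.9] M [ 0.011 -1.233  0.227] q7 -1.12
 [ 0.011 -1.233  0.227] q7 -1.12
p [0.6201 0.0364 0.1262] a 32.3 F [6.1 1.  2.3] M [-0.01  -1.26   0.232] q7 -1.15
 [-0.01  -1.26   0.232] q7 -1.15
p [0.6202 0.0364 0.1263] a 30.6 F [ 4.8 -0.2  2.7] M [-0.087 -1.243  0.284] q7 -1.17
 [-0.087 -1.243  0.284] q7 -1.17
```

```bash
python3 -m handwheel '[[[0,0,0,0,0,-0.09],[0,0,0,0,0,-0.09]]]' >/dev/null; python3 st.py; python3 -m handwheel '[[[0,0,0,0,0,0],[0,0,0,0,0,0],[0,0,0,0,0,0]]]' 22;  python3 -m handwheel '[[[0,0,0,0,0,0],[0,0,0,0,0,0],[0,0,-0.03,0,0,0],[0,0,-0.07,0,0,0],[0,0,-0.11,0,0,0],[0,0,-0.11,0,0,0]]]' 45; python3 st.py
```

```text
p [0.6201 0.0365 0.1262] a 35.9 F [ 5.5 -0.3  1.9] M [-0.071 -1.267  0.149] q7 -1.10
t: 9.42
ee_pos: [0.6172, 0.036, 0.1251]
tool_rot: [-2.989, -0.963, 0.008]
contact_force: [0.3, -1.2, 1.0]
width: 0.216
grip_force: 0.5
t: 9.92
ee_pos: [0.6237, 0.0372, 0.2436]
tool_rot: [2.988, 0.964, 0.019]
contact_force: [0.9, 0.2, 0.6]
width: 0.45
grip_force: 0.0
p [0.6237 0.0372 0.2436] a 35.8 F [0.9 0.2 0.6] M [ 0.014 -0.092 -0.032] q7 -1.09
```

```bash
python3 rel.py .52 -.14 .22 20
```

```text
row [-0.188  0.083  0.022] [ 0.0042 -0.0117  0.2753]
now [0.6237 0.0372 0.2436] a 35.77638496004689 t 9.9167 q [-0.1123  0.455  -0.0274  1.8473  0.0162  0.8272 -1.0941] F [0.9486 0.1736 0.6102] M [ 0.014  -0.0919 -0.0317]
```

```bash
python3 -m handwheel '[[[-0.188,0.083,0.022,0,0,0.275],[-0.188,0.083,0.022,0,0,0.275],[-0.188,0.083,0.022,0,0,0.275],[-0.188,0.083,0.022,0,0,0.275],[-0.188,0.083,0.022,0,0,0.275],[-0.188,0.083,0.022,0,0,0.275],[-0.188,0.083,0.022,0,0,0.275]]]'; python3 meas.py
python3 - <<'E'
from h import *
im=robot.get_image("top"); save(im,"crop2.png",(265,140,365,220),6)
E
```

```text
t: 10.5
ee_pos: [0.5127, -0.1433, 0.2133]
tool_rot: [-3.095, -0.536, 0.005]
contact_force: [1.0, 0.2, -0.6]
width: 0.452
grip_force: 0.0
top knob 79 (array([0.6159, 0.0359]), np.float64(-2.4250899851192074), array([0.6162, 0.0355]), array([54.0712, 14.0038]), 41.814693450927734) [0.1396 0.1436]
plate 269 (array([0.5827, 0.0242]), np.float64(-2.736740646006126), array([0.5925, 0.0272]), array([109.5654,  50.6739]), 20.813980102539062) 0.07992530063111813
fin 35 (array([0.563 , 0.0143]), np.float64(-2.974390138223078), array([0.5847, 0.0187]), array([90.204 , 12.7327]), 10.65566349029541)
reel 546 ((618.9977416992188, 36.3236083984375), 64.0798110961914) 0.07483416005067803
yel 74 [0.5841 0.076  0.0437]
scene knob 105 (array([0.6246, 0.036 ]), np.float64(-2.3814262267120743), array([0.6218, 0.0364]), array([54.3434, 15.8115]), 40.34315872192383) [0.1373 0.1412]
plate 129 (array([0.5974, 0.0171]), np.float64(-2.7084352548871453), array([0.5965, 0.0256]), array([101.4886,  42.8845]), 20.42562484741211) 0.07947864945352633
fin 21 (array([0.5706, 0.0159]), np.float64(-2.708406186190636), array([0.5983, 0.0268]), array([96.532 , 15.1815]), 26.089168548583984)
reel 521 ((621.3324584960938, 35.851318359375), 65.29297637939453) 0.07392715458852628
yel 58 [0.628  0.0366 0.0739]
tray 2044 (array([0.5015, 0.2826]), np.float64(-2.999696361867772), array([0.5045, 0.2831]), array([192.6927, 139.2336]), 8.953083038330078) [-0.0017  0.0047  0.0277]
bigkeeper (array([0.4182, 0.0917]), np.float64(-3.0736347443664083), array([0.4121, 0.0913]), array([129.384 ,  60.1244]), 4.876193046569824)
```

View pics/crop2.png

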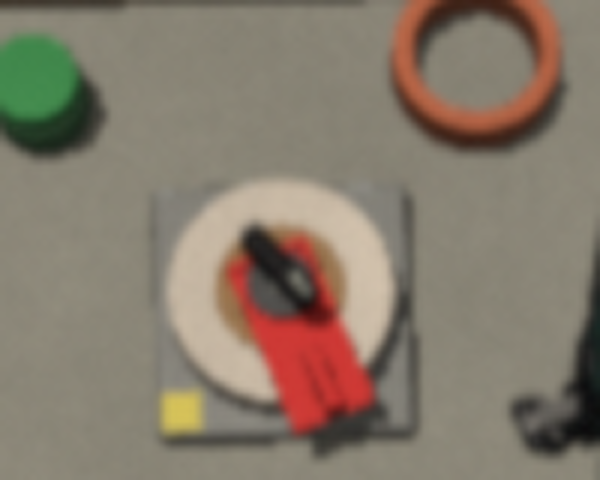

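Stand unmoved (yellow mark at the same corner), the knob is now at about 41° and risen about 4 mm. The keeper still points the same way, with its fin at crop px (325,390). Now I go to the fin.

```bash
python3 rel.py .558 .0134 .16 20.5
```

```text
row [ 0.0915 -0.1285  0.0541] [-0.0008 -0.0006 -0.005 ]
now [ 0.5165 -0.1389  0.214 ] a 20.21154600751636 t 10.7 q [ 0.1341  0.3883  0.0578  2.0619 -0.0358  0.6922 -1.0029] F [-0.1586  0.4619  0.6699] M [ 0.0788 -0.0211 -0.0113]
```

```bash
python3 -m handwheel '[[[0.0915,-0.1285,0.01,0,0,-0.005],[0.0915,-0.1285,0.01,0,0,-0.005],[0.0915,-0.1285,0.01,0,0,-0.005],[0.0915,-0.1285,0.01,0,0,-0.005],[0.0915,-0.1285,0.035,0,0,-0.005],[0.0915,-0.1285,0.054,0,0,-0.005],[0.0915,-0.1285,0.054,0,0,-0.005],[0.0915,-0.1285,0.054,0,0,-0.005]]]' 40; python3 rel.py .558 .0134 .094 20.5
python3 - <<'E'
from h import *
im=robot.get_image("scene"); save(im,"s3.png",(280,150,380,230),6)
E
```

```text
t: 11.37
ee_pos: [0.557, 0.0128, 0.1592]
tool_rot: [-3.091, -0.558, 0.004]
contact_force: [1.0, 0.2, 0.3]
width: 0.4
grip_force: 0.0
row [ 0.0013 -0.0002  0.0652] [-0.001   0.0024 -0.0006]
now [0.557  0.0128 0.1592] a 20.46782060680966 t 11.3667 q [-0.1304  0.4929  0.0357  2.0532 -0.0307  0.5986 -1.2871] F [0.9658 0.2396 0.2547] M [ 0.0081 -0.0131  0.0354]
```

View pics/s3.png

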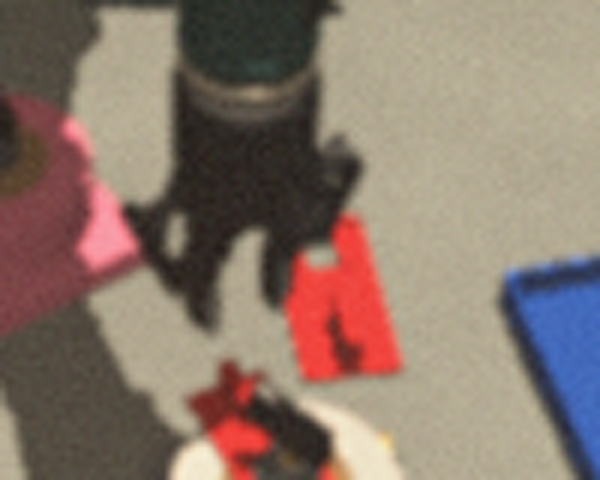

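The open fingers hang just above and on both sides of the fin (crop px (235,375)). Descending and closing in stages.

```bash
python3 -m handwheel '[[[0.001,0,0.03,0,0,0],[0.001,0,0.055,0,0,0],[0.001,0,0.0655,0,0,0],[0.001,0,0.0655,0,0,0],[0.001,0,0.0655,0,0,0]]]' 40; python3 -m handwheel '[[[0,0,0,0,0,0],[0,0,0,0,0,0],[0,0,0,0,0,0]]]' 18 20; python3 st.py;python3 -m handwheel '[[[0,0,0,0,0,0],[0,0,0,0,0,0]]]' 14.5;python3 rel.py .558 .0134 .092 20.5
```

```text
t: 11.83
ee_pos: [0.559, 0.0114, 0.0952]
tool_rot: [3.092, 0.554, 0.001]
contact_force: [-0.6, -0.5, 0.8]
width: 0.401
grip_force: 0.0
t: 12.08
ee_pos: [0.5595, 0.0117, 0.0958]
tool_rot: [3.092, 0.554, 0.004]
contact_force: [0.2, -0.2, -0.3]
width: 0.178
grip_force: 0.0
p [0.5595 0.0117 0.0958] a 20.3 F [ 0.2 -0.2 -0.3] M [ 0.016 -0.013  0.024] q7 -1.28
t: 12.25
ee_pos: [0.5588, 0.0117, 0.0951]
tool_rot: [3.092, 0.554, 0.002]
contact_force: [-0.2, 0.1, 0.1]
width: 0.144
grip_force: 0.0
row [-0.0002 -0.0019  0.0031] [ 0.0003 -0.001  -0.0029]
now [0.5588 0.0117 0.0951] a 20.331186402534147 t 12.25 q [-0.1222  0.5946  0.0278  2.0849 -0.035   0.4615 -1.2837] F [-0.2354  0.0889  0.0889] M [0.0084 0.0516 0.0516]
```

```bash
python3 -m handwheel '[[[0,-0.0007,0.002,0,0,0.003],[0,-0.0007,0.002,0,0,0.003],[0,-0.0007,0.002,0,0,0.003]]]' 13; python3 st.py; python3 -m handwheel '[[[0,0,0,0,0,0],[0,0,0,0,0,0],[0,0,0,0,0,0]]]' 5 35; python3 st.py
```

```text
t: 12.5
ee_pos: [0.5581, 0.0124, 0.0924]
tool_rot: [-3.093, -0.55, 0.0]
contact_force: [-1.0, 0.0, 0.4]
width: 0.131
grip_force: 0.0
p [0.5581 0.0124 0.0924] a 20.2 F [-1.   0.   0.4] M [-0.025  0.017  0.012] q7 -1.29
t: 12.75
ee_pos: [0.5581, 0.0124, 0.0925]
tool_rot: [-3.093, -0.55, 0.0]
contact_force: [-0.2, 0.3, 0.6]
width: 0.106
grip_force: 35.5
p [0.5581 0.0124 0.0925] a 20.2 F [-0.2  0.3  0.6] M [ 0.075  0.035 -0.006] q7 -1.29
```

```bash
python3 -m handwheel '[[[0,0,-0.0006,0,0,0],[-0.004,0,-0.0006,0,0,0],[-0.008,0,-0.0006,0,0,0],[-0.008,0,-0.0006,0,0,0]]]' >/dev/null; python3 st.py; python3 -m handwheel '[[[-0.004,0,0,0,0,0],[-0.008,0,0,0,0,0],[-0.012,0,0,0,0,0],[-0.012,0,0,0,0,0]]]' >/dev/null; python3 st.py
```

```text
p [0.5489 0.0089 0.0927] a 20.1 F [-0.9 -0.2 -0.8] M [-0.018  0.058  0.002] q7 -1.28
p [0.5379 0.0049 0.0929] a 20.1 F [-0.2 -0.4 -0.8] M [-0.033  0.055  0.026] q7 -1.28
```

Free sliding, no force. I keep drawing.

```bash
python3 -m handwheel '[[[-0.005,0,0,0,0,0],[-0.01,0,0,0,0,0],[-0.015,0,0,0,0,0],[-0.02,0,0,0,0,0],[-0.02,0,0,0,0,0]]]' >/dev/null; python3 st.py; python3 -m handwheel '[[[-0.006,0,0,0,0,0],[-0.012,0,0,0,0,0],[-0.018,0,0,0,0,0],[-0.024,0,0,0,0,0],[-0.03,0,0,0,0,0],[-0.036,0,0,0,0,0],[-0.042,0,0,0,0,0],[-0.042,0,0,0,0,0]]]' >/dev/null; python3 st.py
```

```text
p [ 0.5188 -0.0022  0.093 ] a 20.1 F [-0.4 -0.6 -1.3] M [-0.074  0.061 -0.042] q7 -1.27
p [ 0.4791 -0.0166  0.093 ] a 20.1 F [-0.5 -0.2 -1.1] M [0.004 0.022 0.007] q7 -1.25
```

```bash
python3 -m handwheel '[[[0,0,-0.03,0,0,0],[0,0,-0.06,0,0,0],[0,0,-0.1,0,0,0],[0,0,-0.1,0,0,0],[0,0,-0.1,0,0,0]]]' >/dev/null; python3 st.py; python3 rel.py .469 .2776 .193 9
```

```text
p [ 0.4833 -0.0158  0.1953] a 20.2 F [ 1.  -0.2 -1.9] M [-0.033  0.069  0.013] q7 -1.26
row [ 0.0877 -0.2804  0.0023] [ 0.0012 -0.0061  0.1947]
now [ 0.4833 -0.0158  0.1953] a 20.158649387224475 t 14.9167 q [-0.0887  0.3556  0.0351  2.1868 -0.0219  0.5933 -1.2566] F [ 0.9569 -0.2179 -1.8946] M [-0.0329  0.0689  0.013 ]
```

```bash
python3 -m handwheel '[[[0.01,-0.03,0,0,0,0.02],[0.019,-0.06,0,0,0,0.04],[0.028,-0.09,0,0,0,0.06],[0.038,-0.12,0,0,0,0.08],[0.047,-0.15,0,0,0,0.1],[0.056,-0.18,0,0,0,0.12],[0.066,-0.21,0,0,0,0.14],[0.075,-0.24,0,0,0,0.16],[0.084,-0.27,0,0,0,0.18],[0.0877,-0.2804,0,0,0,0.195],[0.0877,-0.2804,0,0,0,0.195],[0.0877,-0.2804,0,0,0,0.195]]]' >/dev/null; python3 st.py; python3 rel.py .469 .2776 .0225 9;python3 - <<'E'
from h import *
im=robot.get_image("scene"); save(im,"s4.png",(310,110,450,240),4.5)
E
```

```text
p [0.4658 0.2773 0.1915] a 9.1 F [ 0.1 -1.4 -0.5] M [-0.073  0.021  0.034] q7 -1.99
row [ 0.0037 -0.0001  0.169 ] [0.0018 0.003  0.0019]
now [0.4658 0.2773 0.1915] a 9.109802828332263 t 15.9167 q [-0.67    0.4301  0.0653  2.063  -0.0442  0.6533 -1.9872] F [ 0.0576 -1.3815 -0.4684] M [-0.0727  0.021   0.0342]
```

View pics/s4.png

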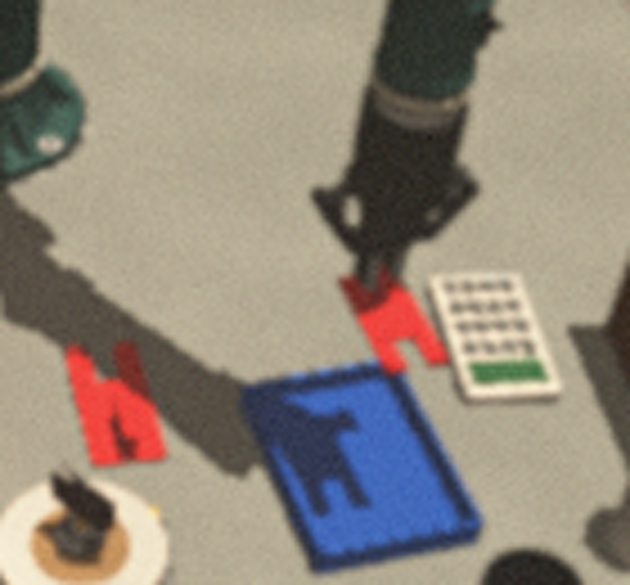

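The keeper hangs level in the gripper above the tray (tray centre near crop px (365,465), parallax from height). Lowering it.

```bash
python3 -m handwheel '[[[0.0037,0,0.03,0,0,0],[0.0037,0,0.06,0,0,0],[0.0037,0,0.09,0,0,0],[0.0037,0,0.12,0,0,0],[0.0037,0,0.14,0,0,0],[0.0037,0,0.153,0,0,0],[0.0037,0,0.16,0,0,0],[0.0037,0,0.16,0,0,0],[0.0037,0,0.16,0,0,0]]]' >/dev/null; python3 st.py; for i in 1 2 3; do python3 -m handwheel '[[[0,0,0.003,0,0,0],[0,0,0.003,0,0,0]]]' >/dev/null; python3 st.py; done
```

```text
p [0.471  0.2768 0.0332] a 8.9 F [-0.   0.4 -1.4] M [-0.006 -0.008  0.04 ] q7 -1.97
p [0.4713 0.2781 0.0308] a 9.0 F [ 0.1  0.4 -1.4] M [0.016 0.043 0.028] q7 -1.97
p [0.4708 0.2783 0.0274] a 9.0 F [ 0.2  0.1 -1.6] M [-0.051  0.059  0.041] q7 -1.97
p [0.4705 0.2781 0.0239] a 9.0 F [ 0.  -0.4 -1.1] M [0.052 0.032 0.023] q7 -1.97
```

```bash
for i in 1 2; do python3 -m handwheel '[[[0,0,0.0015,0,0,0],[0,0,0.0015,0,0,0]]]' >/dev/null; python3 st.py; done
```

```text
p [0.4705 0.2781 0.0224] a 9.0 F [-0.2 -0.5 -1.6] M [0.004 0.017 0.007] q7 -1.97
p [0.4707 0.2782 0.0214] a 9.0 F [-1.2 -0.4  2.9] M [-0.063  0.145 -0.025] q7 -1.97
```

Touchdown. Release and retreat.

```bash
python3 -m handwheel '[[[0,0,0,0,0,0],[0,0,0,0,0,0],[0,0,0,0,0,0],[0,0,0,0,0,0]]]' 30; python3 -m handwheel '[[[0,0,-0.02,0,0,0],[0,0,-0.05,0,0,0],[0,0,-0.09,0,0,0],[0,0,-0.13,0,0,0],[0,0,-0.17,0,0,0],[0,0.04,-0.2,0,0,0],[0,0.08,-0.2,0,0,0],[0,0.12,-0.2,0,0,0],[0,0.16,-0.2,0,0,0],[0,0.16,-0.2,0,0,0],[0,0.16,-0.2,0,0,0]]]'; python3 meas.py | grep -v fin
python3 - <<'E'
from h import *
im=robot.get_image("top"); save(im,"end.png",(200,140,360,260),5)
E
```

```text
t: 17.88
ee_pos: [0.4707, 0.2781, 0.0211]
tool_rot: [-3.132, -0.246, -0.0]
contact_force: [-0.5, 0.5, 0.4]
width: 0.296
grip_force: 0.0
t: 18.8
ee_pos: [0.4958, 0.1162, 0.2212]
tool_rot: [3.132, 0.234, -0.0]
contact_force: [0.1, 1.6, 0.2]
width: 0.3
grip_force: 0.0
top knob 83 (array([0.6155, 0.0359]), np.float64(-2.431652163654455), array([0.6163, 0.036 ]), array([52.7117, 14.3785]), 43.518836975097656) [0.1397 0.1442]
plate 0 (array([nan, nan]), np.float64(nan), array([0., 0.]), array([0., 0.]), 0.0) nan
reel 638 ((618.9053955078125, 35.770328521728516), 63.90005874633789) 0.07463392277140964
yel 54 [0.6161 0.0359 0.0758]
scene knob 104 (array([0.6251, 0.0363]), np.float64(-2.389772473724042), array([0.6218, 0.0366]), array([53.5602, 16.0622]), 44.211212158203125) [0.1367 0.1418]
plate 0 (array([nan, nan]), np.float64(nan), array([0., 0.]), array([0., 0.]), 0.0) nan
reel 575 ((620.75927734375, 37.215274810791016), 65.76077270507812) 0.07395793557351792
yel 101 [0.6314 0.0363 0.0744]
tray 1557 (array([0.4995, 0.2831]), np.float64(-2.9469598828054555), array([0.5088, 0.2599]), array([193.6578, 186.1388]), 9.0725736618042) [-0.0016  0.005   0.0281]
bigkeeper (array([nan, nan]), np.float64(nan), array([0., 0.]), array([0., 0.]), 0.0)meas.py:11: RuntimeWarning: Mean of empty slice.
  P=P[:,:2];c=P.mean(0);w,V=np.linalg.eigh(np.cov((P-c).T));a=V[:,1]
  ret = um.true_divide(
  avg = a.mean(axis, **keepdims_kw)
meas.py:11: RuntimeWarning: Degrees of freedom <= 0 for slice
  P=P[:,:2];c=P.mean(0);w,V=np.linalg.eigh(np.cov((P-c).T));a=V[:,1]
  c *= np.true_divide(1, fact)
  c *= np.true_divide(1, fact)
  return _methods._mean(a, axis=axis, dtype=dtype,
  ret = ret.dtype.type(ret / rcount)
```

View pics/end.png

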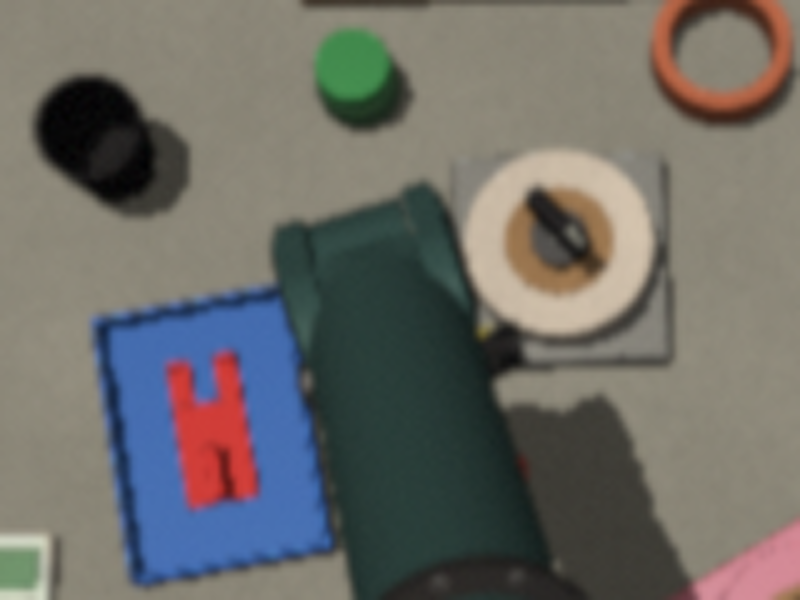

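The keeper lies flat, fin up, in the tray (crop px (212,430)). The stand and the other things are in place, and the robot is clear.

```bash
python3 -c "
from cell import robot
print(robot.hand_in())"
```

```text
the job is handed in; nothing more can be done
None
```

I turned the knob clockwise to its stop (peak moment about 0.28 N m), drew the keeper out and laid it flat, fin up, in the blue tray. The stand did not visibly move, and the job is handed in; no verdict was returned.

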